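# Move the squeeze-latch divider of a sloped picking rack to the yellow tag

### The job

On the sloped rack, squeeze the divider's red lever against its black post, keep it squeezed while you slide the divider along the rail to the yellow tag, then let go so that its pawl springs fully home in the notch beside that tag (the tag is only clipped on roughly, so feel for the notch). Do not bump the lamp bar over the rack, and leave everything else lying where it is.

Things in the scene. Friction and masses are not known exactly. Their poses are not given: they have to be found in the camera images.
- rack: Grey sloped picking rack, fixed. Origin on the table under the slope's centre; x points away from its low front edge, y along its rail, z up. The slope rises 35 degrees towards +x, is 230 mm (up the slope) by 280 mm, its centre 100 mm above the origin. A notched rail 24 mm wide, 16 mm high runs along y over the centre. Level ledges 60 mm high at y = +-143 to +-228 mm.
- squeeze_grip (a point): Where to squeeze the divider's latch: axes x up the slope (the fingers close along it), y along the rail, z square off the slope (35 degrees from vertical, leaning to the front). 60 mm off the slope, midway between the outer faces of black post (-x side) and red lever (+x side) when squeezed. Over these faces it measures 46 mm at rest, 33 mm squeezed. Saddle top 33 mm below.
- post_top (a point): Middle of the top of the fixed black post, 30 mm above squeeze_grip along z; same axes. Post 10 mm thick in x, 30 mm wide in y. The red lever is 5 mm thick, 30 mm wide, its top 10 mm below this point when squeezed. A blue divider sheet, 3 mm thick, 160 mm long, is fixed to the saddle at y = +42 mm, its top 38 mm below this point.
- divider_mark (a point): Centre of the divider's saddle, in line with its pawl along the rail; axes as squeeze_grip, 24 mm off the slope. The divider (with post and lever) slides along y only, 92 mm either way from the rack's centre, with 2 N friction.
- lever (a joint): Angle of the red lever (rad): 0 = sprung out, pawl home in a notch; 0.2 to 0.25 = pawl riding on the rail between notches; 0.35 = squeezed to its stop, pawl clear. The spring gives 5 N at rest to 15 N squeezed at the grip point. The divider leaves a notch only with the lever above 0.25. Let go within about 1.5 mm of a notch's middle, the pawl springs home; else it rides on the rail.
- tag_yellow: Yellow tag, 16 mm wide along the rail, 30 mm long up the slope, on the rail's uphill side. Origin at mid-width, at its end next to the rail; y along the rail as the rack's y, z up. A notch (9 mm wide, pawl 6 mm) lies within 7 mm of its middle along y. White, green and red tags mark other notches. Notches are roughly 40 mm apart; the divider starts in the middle one, which has no tag.
- lamp: Lamp bar fixed to the rack, 22 x 12 x 280 mm, along the rack's y, 125 mm up the slope from the rail's middle and 178 mm off the slope (rack frame: x about 0, z 318 mm), on an end post at y = +-137 mm. It hangs over the latch, so the tool must lean with the slope's normal. Origin as the rack's.
- jar: Small jar, 44 mm wide, 55 mm high, on the rack's +y ledge; a bystander.
- tape: Orange roll of tape, 60 mm wide, 24 mm high, lying on the rack's -y ledge; a bystander.
- carton: Cardboard carton 110 x 90 x 70 mm on the table; a bystander.
- crate: Open wooden crate 170 x 120 x 75 mm on the table; a bystander.
- can: Tall can, 60 mm wide, 170 mm high, on the table; a bystander.
- driver: Screwdriver lying on the table between robot and rack; a bystander.
- wrench: Wrench lying on the table between robot and rack; a bystander.

How it is judged:
By the outcome, as a careful person would: the job done as asked, in the order asked, and still so for the second after the job is handed in, with the robot touching nothing.
It also fails if it takes over 64 s, if anything falls off the work surface, if the arm or the gripper's body presses on something with over 40 N, if the wrist force passes 120 N, or if a joint passes its speed limit or range.

### The arm

A 6-joint arm with a two-finger parallel gripper is mounted at the origin on the work surface. World frame = base frame: x ahead of the robot, y to its left, z up, the work surface at z = 0. Lengths are in m, angles in degrees, forces in N, time in s.
With the tool pointing down it reaches from about 0.35 to 0.875 m from the base axis. Payload 4.2 kg.
Tool frame: the origin (TCP) lies on the centre line of the jaws, within the pads' length; the fingertips stand 19 mm ahead of it and the grasp point (between the pads) is the TCP; x points along the fingers, y is the direction in which the jaws open and shut, and the axes are right-handed (so a half turn about x gives the same grasp; the last joint's range is limited). The gripper opens to 87 mm and grips with 3 to 60 N. Pads are 19 mm wide; open, the fingers measure 117 mm over their backs; the gripper's body (75 mm by 190 mm) begins 51 mm behind the grasp point.
Start: joints at [-54.683, 22.042, 0.453, 0, -68.411, -14.817], TCP at [0.219, -0.585, 0.242] pointing down, gripper open.
Joint ranges: [-179.83, 179.83], [-69.29, 118.12], [-61.27, 80.66], [-181.25, 117.63], [-171.15, -9.14], [-177.46, 177.46]. Speed limits (degrees/s): [159.86, 159.86, 180, 180, 180, 180].

### API

Orientations are given as a 3x3 rotation matrix whose columns are the frame's x, y, z axes.
In Python, from station import r, viewer, job, spotter gives the robot as it stands.
- The arm moves only by the tool play_rows, never from a script. Its argument "commands" is a list of rows, each an object of numbers: "fingers": the gripper command: -1 is fully open, 1 is shut, values between are in proportion; "tx", "ty", "tz": the shift along the tool's x, y, z normalised to -1 to 1, where 1 is 750 mm; "ax", "ay", "az": the turn, a rotation vector about the tool's x, y, z normalised to -1 to 1, where 1 is pi rad. In form: [{"fingers": .., "tx": .., "ty": .., "tz": .., "ax": .., "ay": .., "az": ..}, ...]. A call has 1 to 5 rows; each row is the pose to reach, as a shift and turn from the pose commanded when the call began, along the tool's axes at that moment, turning the shorter way round; what a row does not reach only later rows make up. A row lasts 1/12 s, in which the tool goes at most 41.7 mm and 7.16 degrees, less where a joint would pass 70% of its speed; a pose out of reach is approached as far as the arm can. A call with a number of a shift or a turn outside -1 to 1 is refused whole. A call with a gripper value outside its range is refused whole. The fingers move at their own pace and stop on an object; the grip force is fixed at half the most. Time passes only in rows, so rows that repeat a pose let the fingers close. It gives the time, the measured TCP pose, the force and the opening at its end, in the units of the state.
- r.sense(): the state, without advancing time (a new reading comes with each control period).
- viewer.capture(name): name is "scene" or "top" or "wrist"; returns a dict with "image" (400x640x3 uint8, red, green, blue), "fx", "fy", "cx", "cy" (pixels), "R" (3x3) and "t" (3): a world point X has camera coordinates R X + t; the wrist camera has in their place "mount" (4x4, takes a point from camera to tool coordinates, whose origin is the TCP and whose axes are the tool frame's). Camera axes: x right, y down, z forward; pixel columns grow to the right and rows downward; lengths in m; the calibration is good to about 2 mm. The wrist camera is an equidistant fisheye: a pixel r from the principal point sees the ray r / f radians off the axis. A picture is of the moment at which its call begins: read the wrist's pose just before it. There is no depth.
- job.finish_job(): hands the job in, once; it reports no verdict.
Trained networks look in a picture, given as the dict that the camera call returned (one of the last four; its "shot" number tells which), for a name from the list of things; names that differ only in an ending like _2 or _b are one class to them, and where a whole thing is asked for, a point or a joint stands for the part that bears it (a point fixed in the world has none). Each returns a list of dicts, best first, with "score" (0 to 1); they miss things now and then, are a little off and sometimes report something else, mostly with a low value. They report only what shows in the picture. A call takes as long as a camera call.
- spotter.find_in(name, picture): "uv" ([column, row] in pixels, amid what is visible of it).
- spotter.silhouettes(name, picture): "region" (400x640 bool, what is visible of it) and "uv" ([column, row] in pixels, amid what is visible of it).
The state is a dict: "time_s": time; "joints": joint angles; "joint_velocities": joint speeds; "effort": joint torques, N m; "tcp_pos": TCP position; "ee_rot": TCP orientation; "wrist_force": force on the tool from outside, world axes, zero at the start; "moment": the same for the moment, N m; "gripper_width": opening from 0.0 (shut) to 1.0 (fully open).
Only numpy, scipy, OpenCV 4.12 (cv2) and the standard library are available. Lean on these libraries where they do the work, as an engineer would, in place of code of your own. Each camera call takes 0.05 s, during which the arm holds its last target. There are 200 camera calls.

## Working session

There is one attempt and no reset: what is moved stays moved. The work goes in short steps, Python scripts to look and compute and a tool call to move; the robot and the scene stay as the last step left them, time stands still between calls to the robot, and variables do not carry over. Pictures are saved under pics/ and viewed, about 8 in all and at most 12, crops included, and the job is handed in when it is done.

Besides the shell and the picture viewer there is one more tool, called in YAML: its name, and indented under it one key for each argument. play_rows: Moves the arm, as the interface text tells. Its arguments: {"type":"object","properties":{"commands":{"type":"array"}},"required":["commands"]}

```bash
mkdir -p pics; ls
cat > a.py <<'E'
from station import r, viewer, job, spotter
import numpy as np, cv2
def save(p,n): cv2.imwrite('pics/'+n+'.png',cv2.cvtColor(p['image'],cv2.COLOR_RGB2BGR))
E
python3 - <<'E'
from a import *
s=r.sense(); print({k:np.round(v,3).tolist() for k,v in s.items()})
for c in ('scene','top'):
    p=viewer.capture(c); save(p,c+'1')
    print(c,p['fx'],p['fy'],p['cx'],p['cy'],np.round(p['R'],4).tolist(),np.round(p['t'],4).tolist())
    for n in ('rack','lamp','squeeze_grip','post_top','divider_mark','tag_yellow','lever','tape','jar'):
        print(n,[(np.round(d['uv'],1).tolist(),round(d['score'],2)) for d in spotter.find_in(n,p)[:2]])
E
```

```text
pics
{'time_s': 0.0, 'joints': [-54.684, 22.093, 0.379, -0.03, -68.411, -14.818], 'joint_velocities': [-0.095, 0.03, -0.068, 0.04, -0.04, -0.106], 'effort': [-0.002, -39.067, 18.74, 4.22, 0.011, -0.0], 'tcp_pos': [0.219, -0.585, 0.24], 'ee_rot': [[-0.001, -0.35, 0.937], [0.002, 0.937, 0.35], [-1.0, 0.002, -0.0]], 'wrist_force': [0.614, 0.58, -0.632], 'moment': [0.006, 0.038, 0.081], 'gripper_width': 1.0}
scene 396.24440435081283 396.24440435081283 320.0602860994688 205.6465502438605 [[-0.1094, 0.994, 0.0046], [0.5677, 0.0663, -0.8206], [-0.8159, -0.0871, -0.5716]] [0.0776, -0.1918, 1.6566]
rack [([332.3, 218.8], 0.87)]
lamp [([331.7, 207.7], 0.63), ([327.9, 156.4], 0.61)]
squeeze_grip [([333.9, 208.8], 0.86)]
post_top [([333.0, 206.4], 0.69)]
divider_mark [([330.2, 208.6], 0.88), ([332.5, 219.2], 0.28)]
tag_yellow [([333.2, 206.8], 0.59)]
lever [([329.6, 203.2], 0.61)]
tape [([267.3, 221.3], 0.63)]
jar [([395.8, 226.9], 0.67)]
top 416.37567782947235 416.37567782947235 320.1092228491128 208.74960647597374 [[0.0227, -0.9997, 0.0131], [-0.9981, -0.0234, -0.0568], [0.0571, -0.0118, -0.9983]] [-0.058, 0.5136, 1.3883]
rack [([301.9, 193.5], 0.63), ([245.6, 193.2], 0.47)]
lamp [([298.7, 182.8], 0.72)]
squeeze_grip [([298.8, 197.7], 0.88)]
post_top [([300.1, 198.6], 0.69)]
divider_mark [([297.0, 200.5], 0.67)]
tag_yellow []
lever [([302.2, 194.1], 0.61)]
tape [([354.9, 204.4], 0.71), ([300.9, 190.9], 0.15)]
jar [([243.7, 193.0], 0.74)]
```

Run:
```python
import cv2,numpy as np
a=cv2.imread('pics/scene1.png')[120:290,220:450]; b=cv2.imread('pics/top1.png')[120:290,190:420]
cv2.imwrite('pics/c1.png',np.vstack([cv2.resize(a,None,fx=3.4,fy=3.4,interpolation=2)[:300+278-0],])[:578])
cv2.imwrite('pics/c2.png',cv2.resize(b,None,fx=3.4,fy=3.4,interpolation=2))
```

```text
(no output)
```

View pics/scene1.png

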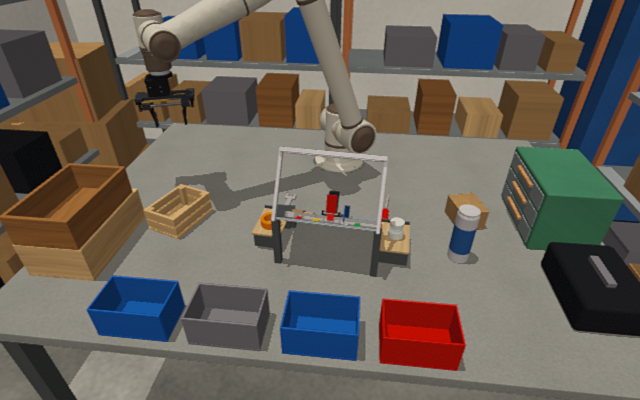

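View pics/c2.png

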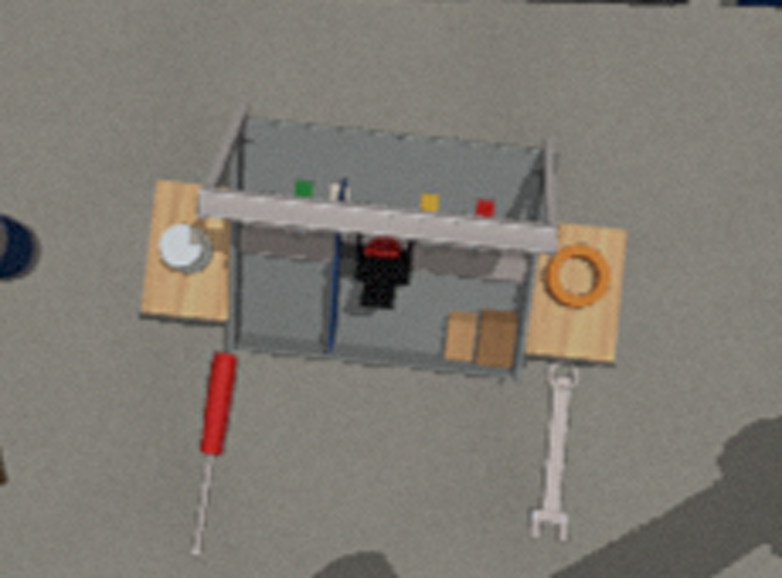

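The scene view shows the rack at about (332,215), its high side away from the robot. In the top view yellow is the first tag to the -y side, at about (316,180). Small boxes lie low on the slope at -y. Next I'll fit the rack pose from corners.

```bash
cat >> a.py <<'E'
from scipy.optimize import least_squares
from scipy.spatial.transform import Rotation as Ro
def proj(p,X): c=p['R']@np.asarray(X).T+np.asarray(p['t'])[:,None]; return np.array([p['fx']*c[0]/c[2]+p['cx'],p['fy']*c[1]/c[2]+p['cy']]).T
c35,s35=np.cos(np.radians(35)),np.sin(np.radians(35))
def sl(u,y,n): return [u*c35-n*s35,y,.1+u*s35+n*c35]   # slope coords -> rack frame
def world(q,X):
    return Ro.from_euler('z',q[2]).apply(np.atleast_2d(X))+[q[0],q[1],0]
E
python3 - <<'E'
from a import *
p=viewer.capture('top')
uv=np.array([[247,120],[230,352],[518,376],[200,202],[556,237]])/3.4+[190,120]
X=np.array([sl(.115,.14,0),sl(-.115,.14,0),sl(-.115,-.14,0),sl(.125,.14,.182),sl(.125,-.14,.182)])
f=lambda q:(proj(p,world(q,X))-uv).ravel()
o=least_squares(f,[.5,0,0]); q=o.x; print(q,np.degrees(q[2]),f(q).reshape(-1,2).round(1).tolist())
# yellow tag centroid in top
h=cv2.cvtColor(p['image'],cv2.COLOR_RGB2HSV); 
m=cv2.inRange(h,(20,120,120),(33,255,255)); m[:160]=0;m[200:]=0;m[:,:250]=0;m[:,340:]=0
v,u=np.nonzero(m); print(len(u),u.mean(),v.mean())
for y in (0,-.04,-.08,.04): print(y,proj(p,world(q,[sl(.012,y,.016),sl(.042,y,.005),sl(-.0,y,.09)])).round(1).tolist())
g=least_squares(lambda y:proj(p,world(q,[sl(.03,y[0],.016)]))[0]-[u.mean(),v.mean()],[0]); print('ytag',g.x,g.fun)
s=viewer.capture('scene'); 
Xs=[sl(.125,.14,.178),sl(.125,-.14,.178),sl(.115,.14,0),sl(.115,-.14,0),sl(0,0,.09)]
print('scene',proj(s,world(q,Xs)).round(1).tolist())
for pic in (p,s):
  for n in ('squeeze_grip',):
    d=spotter.silhouettes(n,pic)[0]; v,u=np.nonzero(d['region']); print(n,d['score'],u.min(),u.max(),v.min(),v.max())
E
```

```text
[ 0.55599544  0.00816124 -0.08482608] -4.86017619292292 [[-2.2, 0.7], [1.4, -4.2], [0.7, -2.2], [-0.2, 1.7], [0.5, 2.9]]
25 316.0 179.0
0 [[303.5, 193.0], [304.5, 183.0], [301.1, 208.7]]
-0.04 [[316.2, 194.4], [317.3, 184.3], [314.4, 210.1]]
-0.08 [[329.0, 195.8], [330.1, 185.7], [327.7, 211.6]]
0.04 [[290.8, 191.7], [291.7, 181.6], [287.8, 207.2]]
ytag [-0.03414436] [-1.1119112  10.21413297]
scene [[385.0, 158.1], [277.8, 147.9], [376.9, 228.0], [271.2, 215.1], [332.4, 189.4]]
squeeze_grip 0.9 287 311 190 216
squeeze_grip 0.88 322 350 191 221
```

View pics/c1.png

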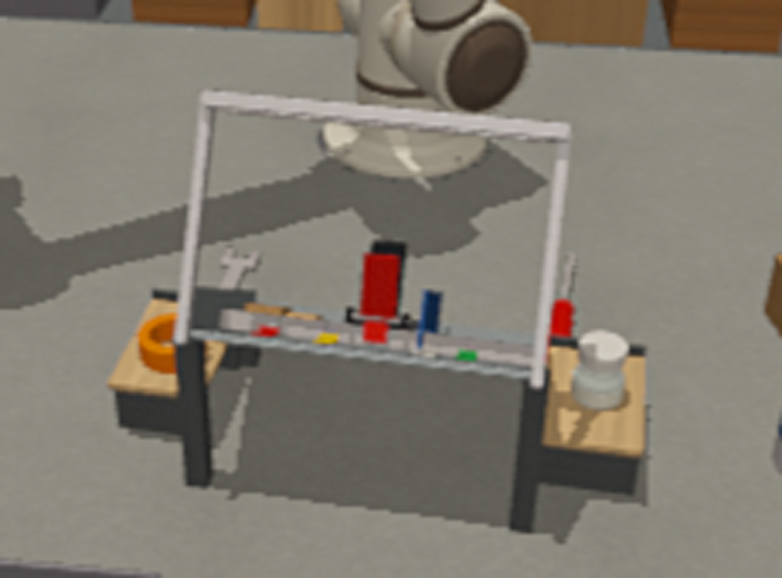

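Run:
```python
from a import *
p=viewer.capture('top'); s=viewer.capture('scene')
U1=np.array([[247,120],[230,348],[518,372],[200,202],[556,237],[377,306]])/3.4+[190,120]
X1=np.array([sl(.115,.14,0),sl(-.115,.14,0),sl(-.115,-.14,0),sl(.125,.14,.178),sl(.125,-.14,.178),sl(-.0215,0,.09)])
U2=np.array([[205,98],[568,130],[190,338],[545,372],[389,243]])/3.4+[220,120]
X2=np.array([sl(.125,-.14,.178),sl(.125,.14,.178),sl(.115,-.14,0),sl(.115,.14,0),sl(-.0115,0,.09)])
f=lambda q:np.r_[(proj(p,world(q,X1))-U1).ravel(),(proj(s,world(q,X2))-U2).ravel()]
o=least_squares(f,[.5,0,0],loss='soft_l1'); q=o.x; print(q,np.degrees(q[2]),f(q).reshape(-1,2).round(1).tolist())
tags={}
for nm,pic,lo,hi,win in (('top',p,(20,120,120),(33,255,255),(160,190,300,330)),('scene',s,(20,120,120),(33,255,255),(210,226,300,330))):
  h=cv2.cvtColor(pic['image'],cv2.COLOR_RGB2HSV); m=cv2.inRange(h,lo,hi); k=np.zeros_like(m); a,b,c,d=win; k[a:b,c:d]=m[a:b,c:d]
  v,u=np.nonzero(k); print(nm,len(u),u.mean(),v.mean(),v.min(),v.max(),u.min(),u.max())
  print(proj(pic,world(q,[sl(uu,-.04,.01) for uu in(.012,.027,.042)])).round(1).tolist())
```

```text
[ 0.56012939  0.01275298 -0.06873848] -3.9384245441048615 [[-4.3, -0.0], [0.4, -3.6], [-0.2, -2.9], [-1.7, 0.2], [-1.1, -0.3], [-1.4, 3.3], [-1.3, 0.3], [-0.1, 0.3], [-3.0, -2.8], [-0.9, -0.7], [-0.4, -1.1]]
top 24 315.9166666666667 179.08333333333334 177 181 314 318
[[314.9, 191.9], [315.3, 187.8], [315.7, 183.5]]
scene 18 315.44444444444446 219.11111111111111 218 220 312 318
[[316.4, 216.4], [315.6, 216.5], [314.7, 216.6]]
```

Rack pose is roughly (0.560, 0.013), yaw -4°. I'll move to a leaning hover over the latch.

```bash
cat >> a.py <<'E'
def Rt(yaw): # tool x=-n, y=-u, z=rack y
    R=Ro.from_euler('z',yaw).as_matrix(); return R@np.array([[s35,-c35,0],[0,0,1],[-c35,-s35,0]])
def delta(P,R):
    s=r.sense(); R0=np.array(s['ee_rot']); d=R0.T@(np.asarray(P)-s['tcp_pos'])/.75
    w=Ro.from_matrix(R0.T@R).as_rotvec()/np.pi
    print('t',s['time_s'],'pos',np.round(s['tcp_pos'],4),'d',d.round(4).tolist(),'w',w.round(4).tolist(),'F',np.round(s['wrist_force'],1),'g',s['gripper_width'])
E
python3 - <<'E'
from a import *
q=[.5601,.0128,-.0687]
delta(world(q,[sl(0,0,.06+.13)])[0],Rt(q[2]))
E
```

```text
t 1.3 pos [ 0.2189 -0.5854  0.2415] d [-0.0188, 0.6479, 0.5731] w [-0.3523, -0.1111, -0.1725] F [-0.9 -0.   0.1] g 1.000765944631918
```

play_rows:
  commands:
    - {"fingers": -1, "tx": -0.05, "ty": 0.6479, "tz": 0.5731, "ax": -0.3523, "ay": -0.1111, "az": -0.1725}
    - {"fingers": -1, "tx": -0.05, "ty": 0.6479, "tz": 0.5731, "ax": -0.3523, "ay": -0.1111, "az": -0.1725}
    - {"fingers": -1, "tx": -0.05, "ty": 0.6479, "tz": 0.5731, "ax": -0.3523, "ay": -0.1111, "az": -0.1725}
    - {"fingers": -1, "tx": -0.05, "ty": 0.6479, "tz": 0.5731, "ax": -0.3523, "ay": -0.1111, "az": -0.1725}
    - {"fingers": -1, "tx": -0.05, "ty": 0.6479, "tz": 0.5731, "ax": -0.3523, "ay": -0.1111, "az": -0.1725}

```text
time_s: 1.72
tcp_pos: [0.2937, -0.3895, 0.2538]
ee_rot: [[0.288, -0.744, 0.603], [-0.111, 0.599, 0.793], [-0.951, -0.296, 0.09]]
wrist_force: [1.2, 0.6, 0.4]
gripper_width: 1.0
```

Run:
```python
from a import *
q=[.5601,.0128,-.0687]
delta(world(q,[sl(0,0,.06+.13)])[0],Rt(q[2]))
```

```text
t 1.7167 pos [ 0.2937 -0.3895  0.2538] d [-0.0022, 0.1703, 0.5602] w [-0.1789, -0.0565, -0.0873] F [1.2 0.6 0.4] g 1.000369163433866
```

play_rows:
  commands:
    - {"fingers": -1, "tx": 0, "ty": 0.17, "tz": 0.56, "ax": -0.179, "ay": -0.0565, "az": -0.087}
    - {"fingers": -1, "tx": 0, "ty": 0.17, "tz": 0.56, "ax": -0.179, "ay": -0.0565, "az": -0.087}
    - {"fingers": -1, "tx": 0, "ty": 0.17, "tz": 0.56, "ax": -0.179, "ay": -0.0565, "az": -0.087}
    - {"fingers": -1, "tx": 0, "ty": 0.17, "tz": 0.56, "ax": -0.179, "ay": -0.0565, "az": -0.087}
    - {"fingers": -1, "tx": 0, "ty": 0.17, "tz": 0.56, "ax": -0.179, "ay": -0.0565, "az": -0.087}

```text
time_s: 2.13
tcp_pos: [0.3699, -0.1957, 0.2552]
ee_rot: [[0.565, -0.82, 0.09], [-0.045, 0.079, 0.996], [-0.824, -0.566, 0.008]]
wrist_force: [0.4, -0.4, -0.1]
gripper_width: 0.995
```

Run:
```python
from a import *
q=[.5601,.0128,-.0687]
delta(world(q,[sl(0,0,.06+.13)])[0],Rt(q[2]))
```

```text
t 2.1333 pos [ 0.3699 -0.1957  0.2552] d [0.0481, -0.0667, 0.2966] w [-0.0071, -0.0018, -0.0027] F [ 0.4 -0.4 -0.1] g 0.9951307651136198
```

play_rows:
  commands:
    - {"fingers": -1, "tx": 0.048, "ty": -0.0667, "tz": 0.2966, "ax": -0.007, "ay": -0.0018, "az": -0.0027}
    - {"fingers": -1, "tx": 0.048, "ty": -0.0667, "tz": 0.2966, "ax": -0.007, "ay": -0.0018, "az": -0.0027}
    - {"fingers": -1, "tx": 0.048, "ty": -0.0667, "tz": 0.2966, "ax": -0.007, "ay": -0.0018, "az": -0.0027}
    - {"fingers": -1, "tx": 0.048, "ty": -0.0667, "tz": 0.2966, "ax": -0.007, "ay": -0.0018, "az": -0.0027}
    - {"fingers": -1, "tx": 0.048, "ty": -0.0667, "tz": 0.2966, "ax": -0.007, "ay": -0.0018, "az": -0.0027}

```text
time_s: 2.55
tcp_pos: [0.4161, -0.081, 0.255]
ee_rot: [[0.567, -0.82, 0.074], [-0.042, 0.061, 0.997], [-0.822, -0.569, 0.0]]
wrist_force: [0.4, -1.6, 0.2]
gripper_width: 1.005
```

play_rows:
  commands:
    - {"fingers": -1, "tx": 0, "ty": 0, "tz": 0, "ax": 0, "ay": 0, "az": 0}
    - {"fingers": -1, "tx": 0, "ty": 0, "tz": 0, "ax": 0, "ay": 0, "az": 0}

```text
time_s: 2.72
tcp_pos: [0.4162, -0.082, 0.2545]
ee_rot: [[0.566, -0.821, 0.073], [-0.042, 0.059, 0.997], [-0.823, -0.568, -0.001]]
wrist_force: [-0.5, -0.1, -0.2]
gripper_width: 1.002
```

Run:
```python
from a import *
q=[.5601,.0128,-.0687]
delta(world(q,[sl(0,0,.06+.13)])[0],Rt(q[2]))
p=viewer.capture('wrist'); save(p,'w1'); print(p['fx'],p['cx'],p['cy'],p['image'].shape,np.round(p['mount'],4).tolist())
for n in ('squeeze_grip','post_top','lever','divider_mark','tag_yellow','lamp'):
    print(n,[(np.round(d['uv'],1).tolist(),round(d['score'],2)) for d in spotter.find_in(n,p)[:2]])
```

```text
t 2.7167 pos [ 0.4162 -0.082   0.2545] d [0.0196, -0.0314, 0.1394] w [-0.0008, -0.0011, -0.0024] F [-0.5 -0.1 -0.2] g 1.0022809081033275
309.70691628693146 322.11024587914216 200.17029033759073 (400, 640, 3) [[0.0008, -0.2924, 0.9563, -0.1446], [1.0, 0.0002, -0.0008, 0.0003], [0.0, 0.9563, 0.2924, -0.0813], [0.0, 0.0, 0.0, 1.0]]
squeeze_grip []
post_top [([302.1, 302.0], 0.88)]
lever [([311.4, 111.3], 0.52), ([281.3, 268.7], 0.5)]
divider_mark [([300.9, 300.2], 0.75)]
tag_yellow [([266.0, 233.7], 0.89)]
lamp [([121.5, 195.4], 0.56), ([302.7, 306.1], 0.48)]
```

View pics/w1.png

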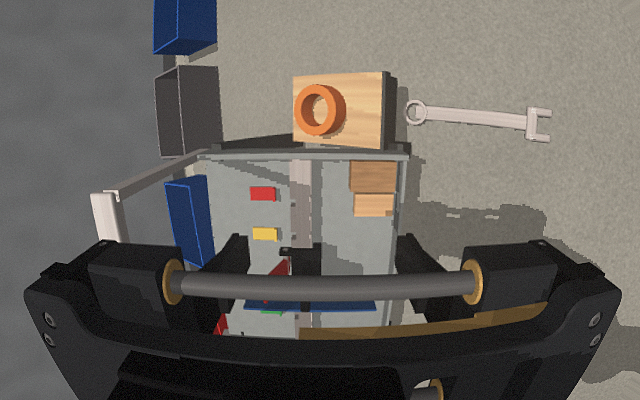

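The wrist view shows yellow at (265,234), red at (263,193), the rail at columns 291–313, and the latch half hidden behind the gripper linkage. I'll shift to +y so the latch comes into clear view.

play_rows:
  commands:
    - {"fingers": -1, "tx": 0.0, "ty": -0.0314, "tz": 0.19, "ax": -0.001, "ay": -0.001, "az": -0.0024}
    - {"fingers": -1, "tx": 0.0, "ty": -0.0314, "tz": 0.19, "ax": -0.001, "ay": -0.001, "az": -0.0024}
    - {"fingers": -1, "tx": 0.0, "ty": -0.0314, "tz": 0.19, "ax": -0.001, "ay": -0.001, "az": -0.0024}
    - {"fingers": -1, "tx": 0.0, "ty": -0.0314, "tz": 0.19, "ax": -0.001, "ay": -0.001, "az": -0.0024}
    - {"fingers": -1, "tx": 0.0, "ty": -0.0314, "tz": 0.19, "ax": -0.001, "ay": -0.001, "az": -0.0024}

```text
time_s: 3.48
tcp_pos: [0.4483, 0.0624, 0.2696]
ee_rot: [[0.575, -0.815, 0.064], [-0.036, 0.053, 0.998], [-0.817, -0.576, 0.001]]
wrist_force: [0.1, -0.1, -0.6]
gripper_width: 1.003
```

Run:
```python
from a import *
q=[.5601,.0128,-.0687]
delta(world(q,[sl(0,0,.06+.13)])[0],Rt(q[2]))
p=viewer.capture('wrist'); save(p,'w2')
a=cv2.imread('pics/w2.png')[100:300,190:430]; cv2.imwrite('pics/w2c.png',cv2.resize(a,None,fx=3,fy=3,interpolation=2))
for n in ('squeeze_grip','post_top','lever','divider_mark','tag_yellow'):
    print(n,[(np.round(d['uv'],1).tolist(),round(d['score'],2)) for d in spotter.find_in(n,p)[:2]])
```

```text
t 3.4833 pos [0.4483 0.0624 0.2696] d [0.0197, 0.0044, -0.0557] w [0.001, 0.0011, 0.0011] F [ 0.1 -0.1 -0.6] g 1.0029536514607391
squeeze_grip [([324.3, 158.1], 0.92), ([346.0, 6.5], 0.6)]
post_top [([324.2, 162.0], 0.79), ([286.7, 106.4], 0.16)]
lever [([293.4, 148.3], 0.64)]
divider_mark []
tag_yellow [([285.4, 107.3], 0.76)]
```

View pics/w2c.png

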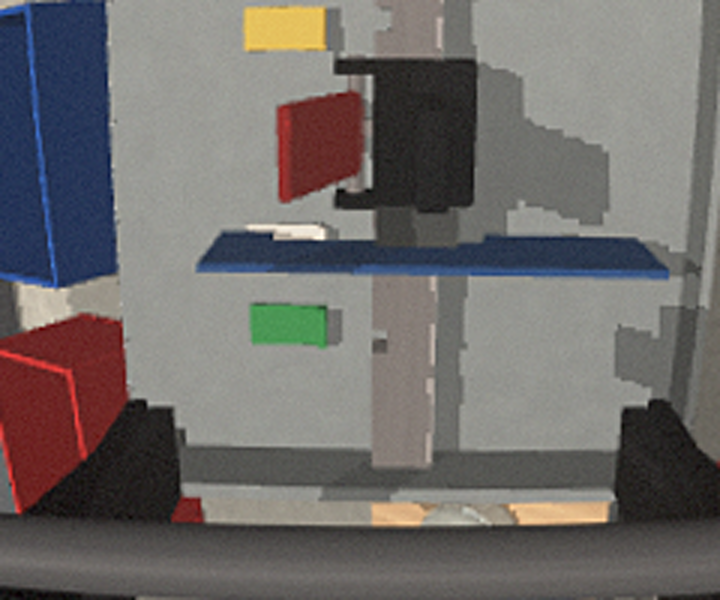

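The latch is clear here: lever around full-image pixel (297,149), post and saddle (331,145), yellow tag (285,109), green tag (286,208). A notch shows on the rail's uphill side at about (317,215) near green, and another near yellow at about (317,106). I'll unproject these.

```bash
cat >> a.py <<'E'
def ray(p,s,uv):
    M=np.array(p['mount']); d=np.array(uv,float)-[p['cx'],p['cy']]; rr=np.hypot(*d); th=rr/p['fx']
    c=np.array([*(d/rr*np.sin(th)),np.cos(th)]); R=np.array(s['ee_rot'])
    return np.array(s['tcp_pos'])+R@M[:3,3], R@M[:3,:3]@c
def slc(q,p,s,uv,n): # slope coords (u,y) at height n
    o,d=ray(p,s,uv); Rz=Ro.from_euler('z',-q[2]); o=Rz.apply(o-[q[0],q[1],0])-[0,0,.1]; d=Rz.apply(d)
    N=np.array([-s35,0,c35]); X=o+d*(n-o@N)/(d@N); return X[0]*c35+X[2]*s35, X[1]
E
python3 - <<'E'
from a import *
q=[.5601,.0128,-.0687]
s=r.sense(); p=viewer.capture('wrist')
C=lambda x,y:(190+x/3,100+y/3)
for nm,xy,n in [('railL',(373,300),.016),('railL',(373,450),.016),('railR',(434,300),.016),('railR',(432,450),.016),('rail end',(402,467),.016),
 ('upper edge',(112,100),0),('upper edge',(124,400),0),('upper',(118,250),0),('greentag',(290,323),.005),('yellowtag',(285,27),.005),('tagend',(327,45),.005),('notchG',(380,345),.016),('notchY',(383,17),.016),
 ('sheet top',(430,272),.052),('sheetL',(197,270),.052),('sheetR',(668,276),.052)]:
    print(nm,np.round(np.array(slc(q,p,s,C(*xy),n))*1000,1))
a=p['image'][110:185,265:365].astype(float); a=np.clip(a*4,0,255).astype(np.uint8)
b=p['image'][100:125,270:345]
A=cv2.resize(a,(800,600),interpolation=2); 
cv2.imwrite('pics/w2d.png',A[:,:,::-1])
B=p['image'][98:125,300:345]; B=np.clip((B.astype(float)-60)*2,0,255).astype(np.uint8)
cv2.imwrite('pics/w2e.png',cv2.resize(B,(800,480),interpolation=2)[:,:,::-1])
E
```

```text
railL [ 9.4 55.9]
railL [ 10.2 118.2]
railR [-13.4  55.9]
railR [-13.3 118.3]
rail end [ -1.3 125.8]
upper edge [110.2 -20.3]
upper edge [115.3 104.3]
upper [111.6  39.5]
greentag [42.4 68.5]
yellowtag [ 41.2 -45.6]
tagend [ 25.8 -38.5]
notchG [ 7.  73.8]
notchY [  5.  -48.5]
sheet top [-10.6  35.3]
sheetL [67.6 34.2]
sheetR [-92.1  36.8]
```

View pics/w2d.png

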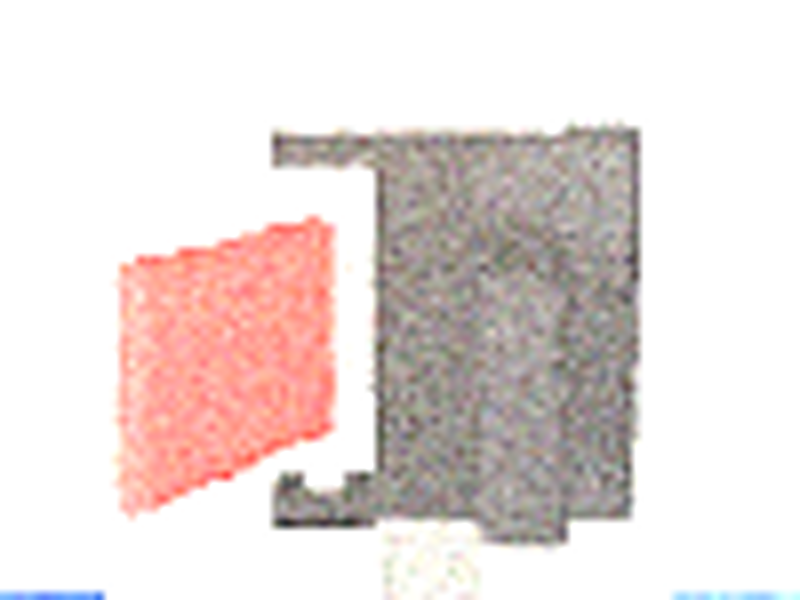

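View pics/w2e.png

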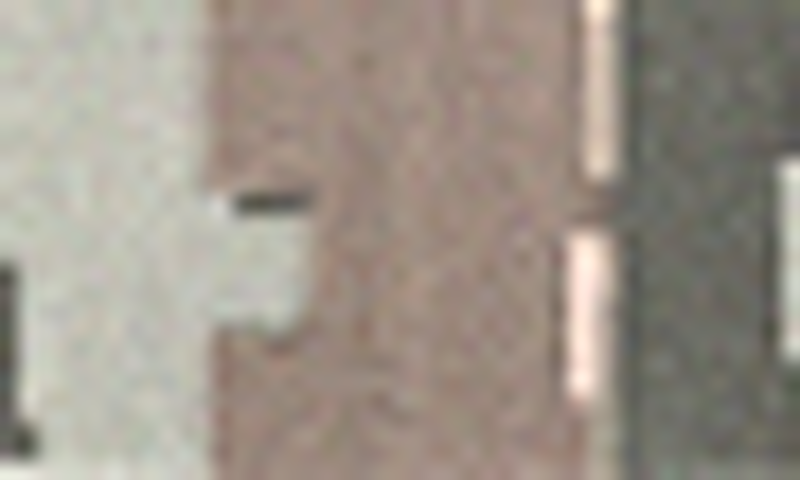

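Run:
```python
from a import *
q=[.5601,.0128,-.0687]
s=r.sense(); print(s['tcp_pos'],s['time_s'])
p=viewer.capture('wrist'); save(p,'w3')
g=lambda n:cv2.cvtColor(cv2.imread('pics/'+n+'.png'),6)[100:235,200:400].astype(np.float32)
print('shift w2->w3',cv2.phaseCorrelate(g('w2'),g('w3')))
D=lambda x,y:(265+x/8,110+y/8); E=lambda x,y:(300+x/17.78,98+y/17.78)
h=cv2.cvtColor(p['image'],cv2.COLOR_RGB2HSV)
def blob(lo,hi,box):
    m=cv2.inRange(h,lo,hi); k=np.zeros_like(m); a,b,c,d=box; k[a:b,c:d]=m[a:b,c:d]; v,u=np.nonzero(k); return (u.min(),u.max()+1,v.min(),v.max()+1)
Y=blob((18,90,80),(33,255,255),(90,130,255,310)); G=blob((45,90,50),(85,255,255),(190,240,255,310)); print(Y,G)
P=[('postL',D(483,540),.09),('postR',D(568,540),.09),('postfar',D(525,265),.09),('leverTop',D(120,265),.08),('leverTop',D(120,515),.08),
 ('railL',E(212,400),.016),('railR',E(620,330),.016),('notchY',E(262,195),.016),('notchY',E(262,330),.016),('saddle',D(380,135),.027),('saddle',D(635,130),.027),('saddle',D(630,520),.027)]
for t,b in (('Y',Y),('G',G)): P+= [(t+'far',((b[0]+b[1])/2,b[2]-.5),.003),(t+'near',((b[0]+b[1])/2,b[3]-.5),.003),(t+'railend',(b[1]-.5,(b[2]+b[3])/2-.5),.003)]
for nm,uv,n in P: print(nm,np.round(np.array(slc(q,p,s,uv,n))*1000,1))
```

```text
[0.44612469 0.05681303 0.26786221] 3.8333
shift w2->w3 ((-2.5776441432333996, 6.486252134370112), 0.8002095194216128)
(np.int64(268), np.int64(296), np.int64(108), np.int64(124)) (np.int64(272), np.int64(297), np.int64(207), np.int64(222))
postL [-2.2 13.5]
postR [-11.3  13.5]
postfar [ -6.7 -16.2]
leverTop [ 37.3 -15.5]
leverTop [38.2 12.6]
railL [ 11.4 -32.5]
railR [-13.1 -36.7]
notchY [  8.3 -44.9]
notchY [  8.3 -36.8]
saddle [ 10.4 -26.3]
saddle [-22.5 -26.9]
saddle [-22.3  24.9]
Yfar [ 44.9 -47.3]
Ynear [ 45.2 -29.3]
Yrailend [ 30.  -37.9]
Gfar [45.3 67.8]
Gnear [46.1 86.8]
Grailend [31.3 77.2]
```

Measurements agree well: post u −2 to −11 mm and y≈−1.2, rail yaw about −4.7°, yellow notch middle at y≈−40.9 against pawl at y≈−1. So the slide is about 40 mm. I'll align above the grip point.

```bash
cat >> a.py <<'E'
q=[.5601,.0128,-.0687]; yaw=-.081
def go(u,y,n): delta(world(q,[sl(u,y,n)])[0],Rt(yaw))
E
python3 -c "
from a import *
go(.0052,-.001,.17);go(.0052,-.001,.12)"
```

```text
t 3.8833 pos [0.4462 0.0569 0.268 ] d [0.0461, -0.0061, -0.0495] w [0.0021, 0.0016, 0.0002] F [ 0.3 -0.4 -0.8] g 1.00325231142428
t 3.8833 pos [0.4462 0.0569 0.268 ] d [0.1128, -0.006, -0.0493] w [0.0021, 0.0016, 0.0002] F [ 0.3 -0.4 -0.8] g 1.00325231142428
```

play_rows:
  commands:
    - {"fingers": -1, "tx": 0.046, "ty": -0.006, "tz": -0.0493, "ax": 0.0021, "ay": 0.0016, "az": 0.0002}
    - {"fingers": -1, "tx": 0.046, "ty": -0.006, "tz": -0.0493, "ax": 0.0021, "ay": 0.0016, "az": 0.0002}
    - {"fingers": -1, "tx": 0.1, "ty": -0.006, "tz": -0.0493, "ax": 0.0021, "ay": 0.0016, "az": 0.0002}
    - {"fingers": -1, "tx": 0.1, "ty": -0.006, "tz": -0.0493, "ax": 0.0021, "ay": 0.0016, "az": 0.0002}
    - {"fingers": -1, "tx": 0.1, "ty": -0.006, "tz": -0.0493, "ax": 0.0021, "ay": 0.0016, "az": 0.0002}

```text
time_s: 4.3
tcp_pos: [0.4889, 0.0196, 0.2243]
ee_rot: [[0.552, -0.829, 0.089], [-0.056, 0.069, 0.996], [-0.832, -0.555, -0.009]]
wrist_force: [-0.5, -0.1, -0.5]
gripper_width: 0.998
```

Run:
```python
from a import *
viewer.capture('top');viewer.capture('top')
go(.0052,-.001,.06)
p=viewer.capture('wrist'); save(p,'w4'); p=viewer.capture('scene'); save(p,'s4')
a=cv2.imread('pics/w4.png'); b=cv2.imread('pics/s4.png')[130:250,250:410]
cv2.imwrite('pics/m4.png',np.hstack([cv2.resize(a[60:360,160:480],(427,400)),cv2.resize(b,(373,400)[::1],interpolation=2)]))
```

```text
t 4.4 pos [0.4883 0.0211 0.2255] d [0.1125, 0.0079, -0.0041] w [-0.0001, -0.0028, -0.0066] F [-0.6 -0.5 -0.3] g 0.998473814296315
```

View pics/m4.png

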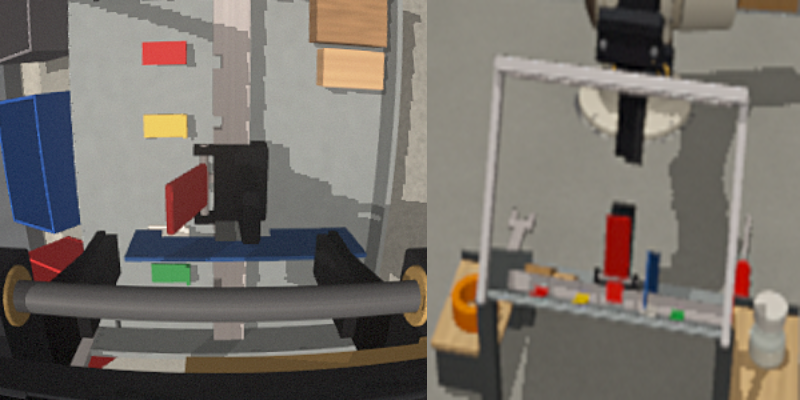

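The post and lever sit between the open fingers, and the lamp is clear. Descending halfway now.

play_rows:
  commands:
    - {"fingers": -1, "tx": 0.03, "ty": 0.008, "tz": -0.004, "ax": 0, "ay": -0.0028, "az": -0.0066}
    - {"fingers": -1, "tx": 0.055, "ty": 0.008, "tz": -0.004, "ax": 0, "ay": -0.0028, "az": -0.0066}
    - {"fingers": -1, "tx": 0.055, "ty": 0.008, "tz": -0.004, "ax": 0, "ay": -0.0028, "az": -0.0066}
    - {"fingers": -1, "tx": 0.055, "ty": 0.008, "tz": -0.004, "ax": 0, "ay": -0.0028, "az": -0.0066}
    - {"fingers": -1, "tx": 0.055, "ty": 0.008, "tz": -0.004, "ax": 0, "ay": -0.0028, "az": -0.0066}

```text
time_s: 4.92
tcp_pos: [0.5039, 0.025, 0.2163]
ee_rot: [[0.54, -0.837, 0.089], [-0.062, 0.066, 0.996], [-0.839, -0.543, -0.016]]
wrist_force: [-0.6, 0.0, 0.5]
gripper_width: 0.999
```

Run:
```python
from a import *
go(.0052,-.001,.06)
s=r.sense(); p=viewer.capture('wrist'); save(p,'w5')
a=p['image'][100:300,220:460].astype(float); a=np.clip(a*2.5,0,255).astype(np.uint8)
cv2.imwrite('pics/w5c.png',cv2.resize(a,(720,600),interpolation=2)[:,:,::-1]); 
import pickle; pickle.dump((s,p),open('w5.pkl','wb'))
```

```text
t 4.9167 pos [0.5039 0.025  0.2163] d [0.0916, 0.0164, -0.0103] w [0.0006, -0.0059, -0.0117] F [-0.6  0.   0.5] g 0.9986762440795128
```

View pics/w5c.png

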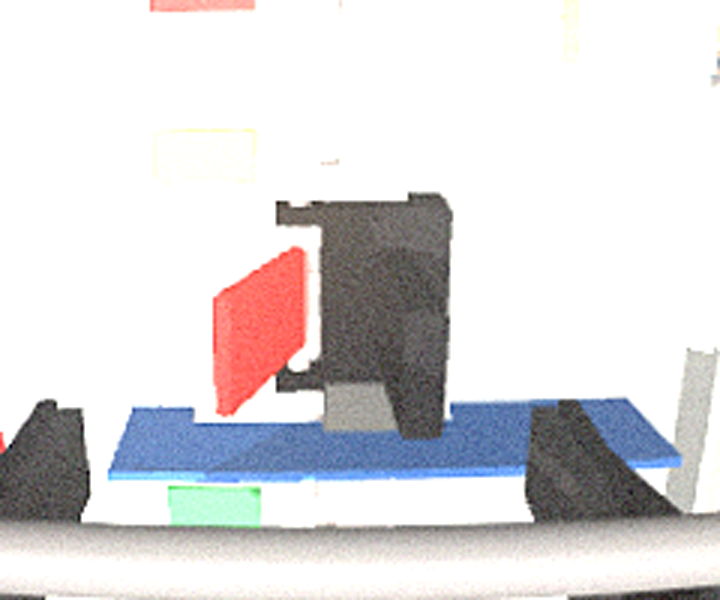

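```bash
python3 -c "
from a import *
s=r.sense();print(np.round(s['joints'],2),np.round(s['joint_velocities'],1),s['wrist_force'])"
```

```text
[ 10.36  -1.2  -58.24  82.61  -9.2  -95.15] [-0.3 -0.2 -0.1  0.1  0.1  0. ] [ 0.51812579 -0.23890509  0.25029214]
```

The arm is at its wrist limit (j5 ≈ −9.2) in a near-singular posture. I'll back off a little, log joints at several poses to fit the kinematics, and choose a posture that reaches.

```bash
cat >> a.py <<'E'
import json,os
def log():
    s=r.sense(); open('log.jsonl','a').write(json.dumps([np.array(s[k]).tolist() for k in('joints','tcp_pos','ee_rot')])+'\n'); return s
E
python3 -c "
from a import *
log()
J=[-54.684,22.093,.379,-.03,-68.411,-14.818]
open('log.jsonl','a').write(json.dumps([J,[.219,-.585,.2405],[[-0.001,-0.35,0.937],[0.002,0.937,0.35],[-1.0,0.002,-0.0]]])+'\n')"
```

play_rows:
  commands:
    - {"fingers": -1, "tx": -0.08, "ty": 0, "tz": 0, "ax": 0, "ay": 0, "az": 0}
    - {"fingers": -1, "tx": -0.08, "ty": 0, "tz": 0, "ax": 0, "ay": 0, "az": 0}
    - {"fingers": -1, "tx": -0.08, "ty": 0, "tz": 0, "ax": 0, "ay": 0, "az": 0}
    - {"fingers": -1, "tx": -0.08, "ty": 0, "tz": 0, "ax": 0, "ay": 0, "az": 0}

```text
time_s: 5.3
tcp_pos: [0.4708, 0.0294, 0.2685]
ee_rot: [[0.541, -0.836, 0.089], [-0.059, 0.068, 0.996], [-0.839, -0.544, -0.013]]
wrist_force: [1.2, 0.6, 1.0]
gripper_width: 0.998
```

```bash
python3 -c "
from a import *
s=log();print(np.round(s['joints'],1),np.round(s['tcp_pos'],3),np.round(s['ee_rot'],2).tolist())"
```

```text
[ 28.5  -8.7 -52.7  46.7 -25.2 -72.6] [0.471 0.029 0.269] [[0.54, -0.84, 0.09], [-0.06, 0.07, 1.0], [-0.84, -0.54, -0.01]]
```

play_rows:
  commands:
    - {"fingers": -1, "tx": -0.15, "ty": 0, "tz": 0, "ax": 0, "ay": 0, "az": 0.2}
    - {"fingers": -1, "tx": -0.15, "ty": 0, "tz": 0, "ax": 0, "ay": 0, "az": 0.2}
    - {"fingers": -1, "tx": -0.15, "ty": 0, "tz": 0, "ax": 0, "ay": 0, "az": 0.2}
    - {"fingers": -1, "tx": -0.15, "ty": 0, "tz": 0, "ax": 0, "ay": 0, "az": 0.2}
    - {"fingers": -1, "tx": -0.15, "ty": 0, "tz": 0, "ax": 0, "ay": 0, "az": 0.2}

```text
time_s: 5.72
tcp_pos: [0.4092, 0.0375, 0.3671]
ee_rot: [[0.137, -0.986, 0.096], [-0.032, 0.092, 0.995], [-0.99, -0.14, -0.019]]
wrist_force: [0.9, 0.1, 0.3]
gripper_width: 0.998
```

Run:
```python
from a import *
s=log();print(np.round(s['joints'],1),np.round(s['tcp_pos'],3),np.round(s['ee_rot'],2).tolist())
L=[json.loads(l) for l in open('log.jsonl')]
e=lambda ax,d:Ro.from_euler(ax,d,degrees=True).as_matrix()
def fk(J,k):
    h,r0,a,o,b,ho,c=k; j=J
    R1=e('z',j[0]); R2=R1@e('y',j[1]); R3=R2@e('y',-j[2]); R4=R3@e('x',j[3]); R5=R4@e('y',-j[4]); R6=R5@e('x',j[5])
    p=R1@[r0,0,h]+R2@[o,0,a]+R3@[b,0,ho]+R6@[c,0,0]; return p,R6
for J,P,R in L:
    _,R6=fk(J,[0]*7); print(np.round(J,1),np.round(R6.T@np.array(R),2).tolist())
```

```text
[ 32.5  -8.1 -19.7   6.1 -72.8 -39.4] [0.409 0.037 0.367] [[0.14, -0.99, 0.1], [-0.03, 0.09, 1.0], [-0.99, -0.14, -0.02]]
[ 10.4  -1.2 -58.2  82.6  -9.2 -95.1] [[0.95, 0.07, 0.31], [-0.31, 0.42, 0.86], [-0.07, -0.91, 0.42]]
[-54.7  22.1   0.4  -0.  -68.4 -14.8] [[1.0, -0.0, -0.0], [0.0, 0.5, 0.87], [0.0, -0.87, 0.5]]
[ 28.5  -8.7 -52.7  46.7 -25.2 -72.6] [[0.81, 0.28, 0.52], [-0.52, 0.76, 0.39], [-0.28, -0.58, 0.76]]
[ 32.5  -8.1 -19.7   6.1 -72.8 -39.4] [[0.98, 0.12, 0.16], [-0.16, 0.96, 0.24], [-0.12, -0.26, 0.96]]
```

```bash
cat > kin.py <<'E'
from a import *
e=lambda ax,d:Ro.from_euler(ax,d,degrees=True).as_matrix()
def fk(j,k,sg):
    h,r0,a,o,b,ho,c,lat,roll,c2=k
    R1=e('z',j[0]); R2=R1@e('y',j[1]); R3=R2@e('y',sg[0]*j[2]); R4=R3@e('x',sg[1]*j[3]); R5=R4@e('y',sg[2]*j[4]); R6=R5@e('x',sg[3]*j[5]+roll*100)
    return R1@[r0,lat,h]+R2@[o,0,a]+R3@[b,0,ho]+R5@[0,0,c2]+R6@[c,0,0],R6
E
python3 - <<'E'
from kin import *
import itertools
L=[json.loads(l) for l in open('log.jsonl')]
def res(k,sg):
    o=[]
    for J,P,R in L:
        p,R6=fk(J,k,sg); o+=[(p-P)*10,(R6-np.array(R)).ravel()]
    o+=[ (np.array(k)-k0)*.02*w]
    return np.concatenate(o)
w=np.array([1,1,1,1,1,1,1,1,0,1]);best=[]
for sg in itertools.product((-1,1),(-1,1),(-1,1),(-1,1)):
  for roll in (0,.9,-.9,1.8):
    k0=np.array([.3,0,.4,0,.35,0,.2,-.16,roll,0]); o=least_squares(res,k0,args=(sg,)); best.append((o.cost,sg,o.x))
best.sort(key=lambda t:t[0])
for b in best[:3]: print(b[0],b[1],b[2].round(4).tolist())
np.save('k.npy',np.r_[best[0][2],best[0][1]])
for J,P,R in L:
    p,R6=fk(J,best[0][2],best[0][1]); print((p-P).round(4),np.abs(R6-np.array(R)).max().round(3))
E
```

```text
0.15545161527650306 (-1, -1, -1, -1) [0.0666, 0.0005, 0.5508, 0.0486, 0.2007, 0.1349, 0.3678, -0.1518, -0.9, 0.1224]
0.1554516152765031 (-1, -1, -1, -1) [0.0666, 0.0005, 0.5508, 0.0486, 0.2007, 0.1349, 0.3678, -0.1518, 2.7, 0.1224]
0.1554516152765032 (-1, -1, -1, -1) [0.0666, 0.0005, 0.5508, 0.0486, 0.2007, 0.1349, 0.3678, -0.1518, -0.9, 0.1224]
[-0.0204 -0.0283 -0.0098] 0.0
[ 0.0103 -0.001   0.0012] 0.0
[0.0207 0.0266 0.0174] 0.0
[-0.0121 -0.0043 -0.0089] 0.0
```

```bash
cat > kin.py <<'E'
from a import *
e=lambda ax,d:Ro.from_euler(ax,d,degrees=True).as_matrix()
def Rs(j):
    R=[e('z',j[0])]
    for ax,i in (('y',1),('y',2),('x',3),('y',4),('x',5)): R.append(R[-1]@e(ax,j[i]*(1 if i==1 else -1)+(-90 if i==5 else 0)))
    return R
cols=[(0,0),(0,1),(0,2),(1,0),(1,2),(2,0),(2,2),(3,1),(3,2),(4,2),(5,0)]
A_=lambda R:np.array([R[i][:,c] for i,c in cols]).T
def fitk():
    L=[json.loads(l) for l in open('log.jsonl')]
    A=np.vstack([A_(Rs(J)) for J,_,_ in L]); b=np.concatenate([P for _,P,_ in L])
    k0=np.array([.0,-.15,.3,0,.4,.4,0,0,0,0,.25]); lam=1e-3*np.eye(len(cols))
    k=k0+np.linalg.lstsq(np.vstack([A,lam]),np.r_[b-A@k0,np.zeros(len(cols))],rcond=None)[0]
    return k,(A@k-b).reshape(-1,3)
def fk(j,k): R=Rs(j); return A_(R)@k,R[5]
lo=np.array([-179.83,-69.29,-61.27,-181.25,-171.15,-177.46]);hi=np.array([179.83,118.12,80.66,117.63,-9.14,177.46])
def ik(P,R,k,j0):
    f=lambda j:np.r_[(fk(j,k)[0]-P)*10,(fk(j,k)[1]-R).ravel()]
    o=least_squares(f,np.clip(j0,lo+.1,hi-.1),bounds=(lo,hi),x_scale=30.); return o.x,o.cost
E
python3 - <<'E'
from kin import *
k,e_=fitk(); print(dict(zip(cols,k.round(4)))); print(e_.round(4).tolist())
E
```

```text
{(0, 0): np.float64(-0.0029), (0, 1): np.float64(0.0002), (0, 2): np.float64(0.1589), (1, 0): np.float64(-0.0011), (1, 2): np.float64(0.5649), (2, 0): np.float64(0.4228), (2, 2): np.float64(0.0043), (3, 1): np.float64(-0.1599), (3, 2): np.float64(-0.0032), (4, 2): np.float64(0.0029), (5, 0): np.float64(0.2867)}
[[0.0, 0.0, -0.0], [-0.0, -0.0, 0.0], [0.0, -0.0, 0.0], [-0.0, 0.0, -0.0]]
```

```bash
sed -i 's/^cols=.*/cols=[(0,2),(1,2),(2,0),(3,1),(5,0)]/; s/k0=np.array.*; lam/k0=np.array([.16,.565,.42,-.16,.287]); lam/' kin.py
cat >> kin.py <<'E'
H=np.diag([1.,-1,-1])
def solve(u,y,n,flip,k,seeds):
    P=world(q,[sl(u,y,n)])[0]; R=Rt(yaw)@(H if flip else np.eye(3)); out=[]
    for s in seeds:
        j,c=ik(P,R,k,s)
        if c<1e-6 and not any(np.abs(j-o).max()<2 for o in out): out.append(j)
    return out
E
python3 - <<'E'
from kin import *
k,e_=fitk(); print(k.round(4),np.abs(e_).max())
rng=np.random.default_rng(0); seeds=[lo+(hi-lo)*rng.random(6) for _ in range(40)]
for s in seeds: s[0]=rng.uniform(-70,70); s[1]=rng.uniform(-30,60)
for f in (0,1):
  for (u,y,n) in ((.0052,-.001,.06),(.0052,-.041,.06),(.0052,-.001,.15)):
    print(f,y,n,[o.round(0).tolist() for o in solve(u,y,n,f,k,seeds)])
print('now',np.round(r.sense()['joints'],1))
E
```

```text
[ 0.1603  0.5654  0.4219 -0.1597  0.2877] 7.305771993239979e-05
0 -0.001 0.06 []
0 -0.041 0.06 []
0 -0.001 0.15 []
1 -0.001 0.06 []
1 -0.041 0.06 []
1 -0.001 0.15 []
now [ 32.5  -8.1 -19.7   6.1 -72.8 -39.4]
```

Run:
```python
from kin import *
k,e_=fitk()
rng=np.random.default_rng(0); seeds=[lo+(hi-lo)*rng.random(6) for _ in range(50)]
for s in seeds: s[0]=rng.uniform(-70,70); s[1]=rng.uniform(-30,60)
for f in (0,1):
  for (u,y,n) in ((.0052,-.001,.06),(.0052,-.041,.06),(.0052,-.001,.15)):
    P=world(q,[sl(u,y,n)])[0]; R=Rt(yaw)@(H if f else np.eye(3))
    o=sorted([ik(P,R,k,s) for s in seeds],key=lambda t:t[1])
    print(f,y,n,[(j.round(1).tolist(),float('%.2g'%c)) for j,c in (o[0],o[5],o[12])])
    j,c=o[0]; p,RR=fk(j,k); print('   poserr mm',((p-P)*1000).round(1),'rot deg',np.degrees(Ro.from_matrix(RR.T@R).magnitude()).round(2))
```

```text
0 -0.001 0.06 [([-1.9, 7.8, -56.5, 117.6, -9.1, -120.6], 0.021), ([-1.9, 7.8, -56.5, 117.6, -9.1, -120.6], 0.021), ([-1.9, 7.8, -56.5, 117.6, -9.1, -120.6], 0.021)]
   poserr mm [0.5 2.5 3.2] rot deg 8.16
0 -0.041 0.06 [([13.7, 7.6, -50.4, 40.5, -9.1, -56.6], 0.03), ([13.7, 7.6, -50.4, 40.5, -9.1, -56.6], 0.03), ([13.7, 7.6, -50.4, 40.5, -9.1, -56.6], 0.03)]
   poserr mm [ 1.  -0.8  5.8] rot deg 9.69
0 -0.001 0.15 [([10.8, -5.1, -60.5, 80.0, -9.1, -92.9], 0.0004), ([10.8, -5.1, -60.5, 80.0, -9.1, -92.9], 0.0004), ([10.8, -5.1, -60.5, 80.0, -9.1, -92.9], 0.0004)]
   poserr mm [-0.1  0.2  0.8] rot deg 1.09
1 -0.001 0.06 [([-1.9, 7.8, -56.5, 117.6, -9.1, 59.4], 0.021), ([-1.9, 7.8, -56.5, 117.6, -9.1, 59.4], 0.021), ([-1.9, 7.8, -56.5, 117.6, -9.1, 59.4], 0.021)]
   poserr mm [0.5 2.5 3.2] rot deg 8.16
1 -0.041 0.06 [([13.7, 7.6, -50.4, 40.5, -9.1, 123.4], 0.03), ([13.7, 7.6, -50.4, 40.5, -9.1, 123.4], 0.03), ([13.7, 7.6, -50.4, 40.5, -9.1, 123.4], 0.03)]
   poserr mm [ 1.  -0.8  5.8] rot deg 9.69
1 -0.001 0.15 [([10.8, -5.1, -60.5, 80.0, -9.1, 87.1], 0.0004), ([10.8, -5.1, -60.5, 80.0, -9.1, 87.1], 0.0004), ([10.8, -5.1, -60.5, 80.0, -9.1, 87.1], 0.0004)]
   poserr mm [-0.1  0.2  0.8] rot deg 1.09
```

The kinematic model fits to 0.1 mm. The straight lean needs j5 beyond its limit. Turning the tool about its own y axis keeps the pads flush on post and lever, so I'll search that tilt.

```bash
cat >> kin.py <<'E'
def Rtt(ps): return Rt(yaw)@e('y',ps)
E
python3 - <<'E'
from kin import *
k,_=fitk()
rng=np.random.default_rng(1)
seeds=[np.array([a,5,-50,b,-15,c]) for a in(-15,5,25) for b in(-170,-90,0,90) for c in (-120,-60,0,60,120)]
for ps in (-25,-18,-12,12,18,25):
  for (y,n) in ((-.001,.06),(-.043,.06)):
    P=world(q,[sl(.0052,y,n)])[0]; out=[]
    for s in seeds:
        j,c=ik(P,Rtt(ps),k,s)
        if c<1e-7 and not any(np.abs(j-o).max()<2 for o in out): out.append(j)
    print(ps,y,[o.round(0).tolist() for o in out])
E
```

```text
-25 -0.001 [[-0.0, 11.0, -25.0, -54.0, -28.0, 46.0]]
-25 -0.043 [[-7.0, 11.0, -24.0, -54.0, -33.0, 51.0]]
-18 -0.001 [[11.0, 9.0, -31.0, -36.0, -15.0, 23.0]]
-18 -0.043 [[2.0, 9.0, -28.0, -42.0, -21.0, 35.0]]
-12 -0.001 []
-12 -0.043 []
12 -0.001 []
12 -0.043 []
18 -0.001 [[9.0, 10.0, -59.0, 109.0, -27.0, -124.0]]
18 -0.043 []
25 -0.001 [[19.0, 13.0, -58.0, 94.0, -37.0, -119.0]]
25 -0.043 [[10.0, 12.0, -59.0, 104.0, -34.0, -121.0]]
```

```bash
cat >> kin.py <<'E'
def path(P0,R0,P1,R1,j,k,N=12):
    rv=Ro.from_matrix(R0.T@R1).as_rotvec()
    for t in np.linspace(0,1,N+1)[1:]:
        j,c=ik(P0+(P1-P0)*t,R0@Ro.from_rotvec(rv*t).as_matrix(),k,j)
        if c>1e-6: print('FAIL',t,c)
    return j
def T(u,y,n): return world(q,[sl(u,y,n)])[0]
E
python3 - <<'E'
from kin import *
k,_=fitk(); s=r.sense(); j=np.array(s['joints']); P0,R0=np.array(s['tcp_pos']),np.array(s['ee_rot'])
for ps in (-20,-23):
  R1=Rtt(ps); jj=path(P0,R0,T(.0052,-.001,.18),R1,j,k); print(ps,'hover',jj.round(1))
  for a,b in (((.0052,-.001,.18),(.0052,-.001,.06)),((.0052,-.001,.06),(.0047,-.041,.06))):
    jj=path(T(*a),R1,T(*b),R1,jj,k); print(b,jj.round(1))
    R=Rs(jj); w=R[0]@[0,0,.1603]+R[1]@[0,0,.5654]
    for nm,X in (('elbow',w),('fore75',w+R[2]@[.32,0,0]),('fore',w+R[2]@[.4219,0,0]),('wrist',w+R[2]@[.4219,0,0]+R[3]@[0,-.1597,0])):
        x=Ro.from_euler('z',-q[2]).apply(X-[q[0],q[1],0])-[0,0,.1]; print(nm,'u,y,n',(np.array([x[0]*c35+x[2]*s35,x[1],-x[0]*s35+x[2]*c35])*1000).round())
d=R0.T@(T(.0052,-.001,.18)-P0)/.75; print(d.round(4),(Ro.from_matrix(R0.T@Rtt(-22)).as_rotvec()/np.pi).round(4))
E
```

```text
-20 hover [ 17.1  -8.  -37.2 -17.8 -22.6  -1.3]
(0.0052, -0.001, 0.06) [  7.1   9.1 -28.8 -43.  -19.2  31.5]
elbow u,y,n [-30. -34. 776.]
fore75 u,y,n [ 60.  14. 473.]
fore u,y,n [ 89.  30. 377.]
wrist u,y,n [  4. -97. 331.]
(0.0047, -0.041, 0.06) [ -0.3   9.7 -26.9 -46.7 -24.4  40.3]
elbow u,y,n [-25. -45. 772.]
fore75 u,y,n [ 76. -29. 468.]
fore u,y,n [108. -24. 372.]
wrist u,y,n [   4. -137.  331.]
-23 hover [ 11.5  -6.8 -32.7 -29.2 -28.   12.8]
(0.0052, -0.001, 0.06) [  2.6   9.9 -26.3 -50.  -24.8  41.1]
elbow u,y,n [-24. -40. 770.]
fore75 u,y,n [ 78. -11. 468.]
fore u,y,n [110.  -1. 372.]
wrist u,y,n [   4. -112.  325.]
(0.0047, -0.041, 0.06) [ -4.2  10.6 -24.9 -51.7 -29.5  47.4]
elbow u,y,n [-18. -52. 765.]
fore75 u,y,n [ 88. -53. 463.]
fore u,y,n [122. -53. 367.]
wrist u,y,n [   4. -152.  325.]
[ 0.1644 -0.049  -0.0154] [-0.031  -0.1275 -0.1476]
```

play_rows:
  commands:
    - {"fingers": -1, "tx": 0.1644, "ty": -0.049, "tz": -0.0154, "ax": -0.031, "ay": -0.1275, "az": -0.1476}
    - {"fingers": -1, "tx": 0.1644, "ty": -0.049, "tz": -0.0154, "ax": -0.031, "ay": -0.1275, "az": -0.1476}
    - {"fingers": -1, "tx": 0.1644, "ty": -0.049, "tz": -0.0154, "ax": -0.031, "ay": -0.1275, "az": -0.1476}
    - {"fingers": -1, "tx": 0.1644, "ty": -0.049, "tz": -0.0154, "ax": -0.031, "ay": -0.1275, "az": -0.1476}
    - {"fingers": -1, "tx": 0.1644, "ty": -0.049, "tz": -0.0154, "ax": -0.031, "ay": -0.1275, "az": -0.1476}

```text
time_s: 6.13
tcp_pos: [0.4584, 0.0141, 0.2376]
ee_rot: [[0.494, -0.865, -0.083], [0.267, 0.06, 0.962], [-0.827, -0.497, 0.261]]
wrist_force: [-1.5, -0.1, 0.0]
gripper_width: 1.002
```

play_rows:
  commands:
    - {"fingers": -1, "tx": 0, "ty": 0, "tz": 0, "ax": 0, "ay": 0, "az": 0}
    - {"fingers": -1, "tx": 0, "ty": 0, "tz": 0, "ax": 0, "ay": 0, "az": 0}

```text
time_s: 6.3
tcp_pos: [0.4621, 0.0148, 0.2444]
ee_rot: [[0.499, -0.862, -0.084], [0.266, 0.061, 0.962], [-0.824, -0.503, 0.26]]
wrist_force: [1.0, -0.1, 1.3]
gripper_width: 0.999
```

```bash
cat >> kin.py <<'E'
PS=-22
def go(u,y,n): delta(T(u,y,n),Rtt(PS)); s=r.sense(); x=Ro.from_euler('z',-q[2]).apply(np.array(s['tcp_pos'])-[q[0],q[1],0])-[0,0,.1]; print('at u,y,n',(np.array([x[0]*c35+x[2]*s35,x[1],-x[0]*s35+x[2]*c35])*1000).round(1),np.round(s['joints'],1))
E
python3 -c "
from kin import *
go(.0052,-.001,.12);go(.0052,-.001,.06)"
```

```text
t 6.3 pos [0.4621 0.0148 0.2444] d [0.0703, -0.0095, -0.0168] w [-0.0064, -0.0231, -0.0262] F [ 1.  -0.1  1.3] g 0.999428692253159
at u,y,n [  2.6  -4.8 174.5] [ 17.7  -6.5 -36.2 -13.1 -26.8  -7.1]
t 6.3 pos [0.4621 0.0148 0.2444] d [0.1464, -0.0162, -0.0408] w [-0.0064, -0.0231, -0.0262] F [ 1.  -0.1  1.3] g 0.999428692253159
at u,y,n [  2.6  -4.8 174.5] [ 17.7  -6.5 -36.2 -13.1 -26.8  -7.1]
```

play_rows:
  commands:
    - {"fingers": -1, "tx": 0.05, "ty": -0.008, "tz": -0.01, "ax": -0.0064, "ay": -0.0231, "az": -0.0262}
    - {"fingers": -1, "tx": 0.05, "ty": -0.008, "tz": -0.01, "ax": -0.0064, "ay": -0.0231, "az": -0.0262}
    - {"fingers": -1, "tx": 0.05, "ty": -0.008, "tz": -0.01, "ax": -0.0064, "ay": -0.0231, "az": -0.0262}
    - {"fingers": -1, "tx": 0.05, "ty": -0.008, "tz": -0.01, "ax": -0.0064, "ay": -0.0231, "az": -0.0262}

```text
time_s: 6.63
tcp_pos: [0.4882, 0.0182, 0.2143]
ee_rot: [[0.56, -0.817, -0.14], [0.332, 0.066, 0.941], [-0.759, -0.573, 0.308]]
wrist_force: [0.1, -1.0, -0.1]
gripper_width: 0.998
```

play_rows:
  commands:
    - {"fingers": -1, "tx": 0, "ty": 0, "tz": 0, "ax": 0, "ay": 0, "az": 0}
    - {"fingers": -1, "tx": 0, "ty": 0, "tz": 0, "ax": 0, "ay": 0, "az": 0}

```text
time_s: 6.8
tcp_pos: [0.487, 0.0185, 0.2152]
ee_rot: [[0.56, -0.816, -0.143], [0.332, 0.063, 0.941], [-0.759, -0.575, 0.306]]
wrist_force: [-0.4, 0.0, -0.4]
gripper_width: 1.001
```

Run:
```python
from kin import *
go(.0052,-.001,.06)
s=r.sense(); p=viewer.capture('wrist'); save(p,'w6')
a=p['image'][100:300,200:440].astype(float); a=np.clip(a*1.8,0,255).astype(np.uint8)
cv2.imwrite('pics/w6c.png',cv2.resize(a,(720,600),interpolation=2)[:,:,::-1])
```

```text
t 6.8 pos [0.487  0.0185 0.2152] d [0.0938, 0.0012, -0.0397] w [0.0011, 0.0006, -0.0] F [-0.4  0.  -0.4] g 1.0009343786172002
at u,y,n [  6.    0.6 136.4] [ 10.   -1.  -31.7 -33.9 -24.3  19.4]
```

View pics/w6c.png

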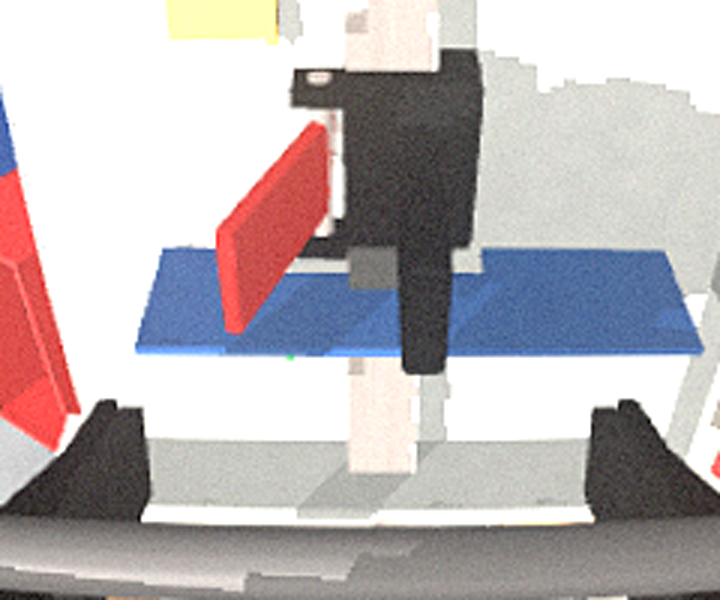

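Run:
```python
from kin import *
s=r.sense(); p=viewer.capture('wrist')
C=lambda x,y:(200+x/3,100+y/3)
for nm,xy,n in [('postL',(403,372),.09),('postR',(445,372),.09),('levouter',(220,232),.08),('levouter',(228,332),.08),('railL',(349,460),.016),('railR',(416,460),.016),('notchY mid',(357,22),.016),('notch edge',(357,12),.016),('notch edge',(357,32),.016)]:
    print(nm,np.round(np.array(slc(q,p,s,C(*xy),n))*1000,1))
```

```text
postL [-2.4 13.8]
postR [-11.8  13.9]
levouter [ 36.6 -17.4]
levouter [37.7 10.5]
railL [ 13.  127.1]
railR [-11.4 127.3]
notchY mid [  8. -39.]
notch edge [  8.  -41.7]
notch edge [  8.  -36.1]
```

play_rows:
  commands:
    - {"fingers": -1, "tx": 0.025, "ty": 0.001, "tz": -0.01, "ax": 0.001, "ay": 0, "az": 0}
    - {"fingers": -1, "tx": 0.048, "ty": 0.001, "tz": -0.02, "ax": 0.001, "ay": 0, "az": 0}
    - {"fingers": -1, "tx": 0.07, "ty": 0.001, "tz": -0.03, "ax": 0.001, "ay": 0, "az": 0}
    - {"fingers": -1, "tx": 0.09, "ty": 0.0012, "tz": -0.038, "ax": 0.001, "ay": 0, "az": 0}
    - {"fingers": -1, "tx": 0.0938, "ty": 0.0012, "tz": -0.0397, "ax": 0.001, "ay": 0, "az": 0}

```text
time_s: 7.32
tcp_pos: [0.53, 0.0136, 0.1494]
ee_rot: [[0.558, -0.818, -0.138], [0.332, 0.068, 0.941], [-0.761, -0.571, 0.309]]
wrist_force: [0.4, 0.3, 0.5]
gripper_width: 0.997
```

play_rows:
  commands:
    - {"fingers": -1, "tx": 0, "ty": 0, "tz": 0, "ax": 0, "ay": 0, "az": 0}
    - {"fingers": -1, "tx": 0, "ty": 0, "tz": 0, "ax": 0, "ay": 0, "az": 0}

```text
time_s: 7.48
tcp_pos: [0.5293, 0.0136, 0.1516]
ee_rot: [[0.56, -0.817, -0.14], [0.332, 0.067, 0.941], [-0.759, -0.573, 0.309]]
wrist_force: [-0.6, 0.8, -0.1]
gripper_width: 1.0
```

```bash
python3 -c "
from kin import *
go(.005,-.001,.06)"
```

```text
t 7.4833 pos [0.5293 0.0136 0.1516] d [0.0, -0.0009, 0.0004] w [-0.0002, 0.0006, -0.0001] F [-0.6  0.8 -0.1] g 0.9995155248719397
at u,y,n [ 4.3 -1.3 59.9] [  3.8   9.7 -27.  -48.3 -23.2  38.6]
```

play_rows:
  commands:
    - {"fingers": 0, "tx": 0, "ty": -0.0009, "tz": 0, "ax": 0, "ay": 0, "az": 0}
    - {"fingers": 0, "tx": 0, "ty": -0.0009, "tz": 0, "ax": 0, "ay": 0, "az": 0}
    - {"fingers": 1, "tx": 0, "ty": -0.0009, "tz": 0, "ax": 0, "ay": 0, "az": 0}
    - {"fingers": 1, "tx": 0, "ty": -0.0009, "tz": 0, "ax": 0, "ay": 0, "az": 0}
    - {"fingers": 1, "tx": 0, "ty": -0.0009, "tz": 0, "ax": 0, "ay": 0, "az": 0}

```text
time_s: 7.9
tcp_pos: [0.5321, 0.0133, 0.1536]
ee_rot: [[0.565, -0.813, -0.14], [0.331, 0.068, 0.941], [-0.756, -0.578, 0.307]]
wrist_force: [1.8, 0.2, 5.6]
gripper_width: 0.709
```

play_rows:
  commands:
    - {"fingers": 1, "tx": 0, "ty": 0, "tz": 0, "ax": 0, "ay": 0, "az": 0}
    - {"fingers": 1, "tx": 0, "ty": 0, "tz": 0, "ax": 0, "ay": 0, "az": 0}
    - {"fingers": 1, "tx": 0, "ty": 0, "tz": 0, "ax": 0, "ay": 0, "az": 0}

```text
time_s: 8.15
tcp_pos: [0.5333, 0.013, 0.1547]
ee_rot: [[0.567, -0.812, -0.141], [0.331, 0.068, 0.941], [-0.755, -0.58, 0.307]]
wrist_force: [0.2, -2.6, 4.4]
gripper_width: 0.483
```

```bash
python3 -c "
from kin import *
go(.005,-.001,.06);go(.0045,-.021,.06);go(.0045,-.041,.06)"
```

```text
t 8.15 pos [0.5333 0.013  0.1547] d [0.0004, 0.006, 0.0006] w [0.0004, 0.0002, 0.0025] F [ 0.2 -2.6  4.4] g 0.4828563407245954
at u,y,n [ 9.5 -1.6 60.1] [  3.8   9.7 -26.6 -48.3 -23.1  38.6]
t 8.15 pos [0.5333 0.013  0.1547] d [-0.0094, 0.0063, -0.0242] w [0.0004, 0.0002, 0.0025] F [ 0.2 -2.6  4.4] g 0.4828563407245954
at u,y,n [ 9.5 -1.6 60.1] [  3.8   9.7 -26.6 -48.3 -23.1  38.6]
t 8.15 pos [0.5333 0.013  0.1547] d [-0.0193, 0.006, -0.049] w [0.0004, 0.0002, 0.0025] F [ 0.2 -2.6  4.4] g 0.4828563407245954
at u,y,n [ 9.5 -1.6 60.1] [  3.8   9.7 -26.6 -48.3 -23.1  38.6]
```

play_rows:
  commands:
    - {"fingers": 1, "tx": 0, "ty": 0, "tz": 0, "ax": 0, "ay": 0, "az": 0}
    - {"fingers": 1, "tx": 0, "ty": 0, "tz": 0, "ax": 0, "ay": 0, "az": 0}
    - {"fingers": 1, "tx": 0, "ty": 0, "tz": 0, "ax": 0, "ay": 0, "az": 0}
    - {"fingers": 1, "tx": 0, "ty": 0, "tz": 0, "ax": 0, "ay": 0, "az": 0}
    - {"fingers": 1, "tx": 0, "ty": 0, "tz": 0, "ax": 0, "ay": 0, "az": 0}

```text
time_s: 8.57
tcp_pos: [0.5296, 0.0134, 0.1519]
ee_rot: [[0.56, -0.817, -0.139], [0.332, 0.067, 0.941], [-0.759, -0.573, 0.309]]
wrist_force: [-4.9, -0.2, 7.2]
gripper_width: 0.371
```

```bash
python3 -c "
from kin import *
go(.005,-.001,.06);go(.0045,-.021,.06);go(.0045,-.041,.06)"
```

```text
t 8.5667 pos [0.5296 0.0134 0.1519] d [0.0001, -0.0002, 0.0006] w [-0.0004, 0.0006, 0.0001] F [-4.9 -0.2  7.2] g 0.3706759485631348
at u,y,n [ 4.8 -1.4 59.9] [  3.8   9.7 -26.9 -48.3 -23.2  38.6]
t 8.5667 pos [0.5296 0.0134 0.1519] d [-0.0097, 0.0001, -0.0242] w [-0.0004, 0.0006, 0.0001] F [-4.9 -0.2  7.2] g 0.3706759485631348
at u,y,n [ 4.8 -1.4 59.9] [  3.8   9.7 -26.9 -48.3 -23.2  38.6]
t 8.5667 pos [0.5296 0.0134 0.1519] d [-0.0196, -0.0002, -0.049] w [-0.0004, 0.0006, 0.0001] F [-4.9 -0.2  7.2] g 0.3706759485631348
at u,y,n [ 4.8 -1.4 59.9] [  3.8   9.7 -26.9 -48.3 -23.2  38.6]
```

Squeezed: opening is 32 mm and the tool is back on centre. Sliding 20 mm first.

play_rows:
  commands:
    - {"fingers": 1, "tx": -0.0024, "ty": 0, "tz": -0.006, "ax": 0, "ay": 0, "az": 0}
    - {"fingers": 1, "tx": -0.0048, "ty": 0, "tz": -0.012, "ax": 0, "ay": 0, "az": 0}
    - {"fingers": 1, "tx": -0.0073, "ty": 0, "tz": -0.018, "ax": 0, "ay": 0, "az": 0}
    - {"fingers": 1, "tx": -0.0097, "ty": 0, "tz": -0.0242, "ax": 0, "ay": 0, "az": 0}
    - {"fingers": 1, "tx": -0.0097, "ty": 0, "tz": -0.0242, "ax": 0, "ay": 0, "az": 0}

```text
time_s: 8.98
tcp_pos: [0.528, -0.006, 0.1519]
ee_rot: [[0.56, -0.817, -0.139], [0.333, 0.068, 0.941], [-0.759, -0.573, 0.31]]
wrist_force: [-6.3, 0.4, 7.0]
gripper_width: 0.367
```

```bash
python3 -c "
from kin import *
go(.0045,-.041,.06)
s=r.sense(); p=viewer.capture('wrist'); save(p,'w7')"
```

```text
t 8.9833 pos [ 0.528  -0.006   0.1519] d [-0.0098, -0.0002, -0.0248] w [-0.0005, 0.0008, 0.0] F [-6.3  0.4  7. ] g 0.3672958609369686
at u,y,n [  4.6 -21.   60.1] [  0.3  10.  -26.2 -49.6 -25.7  42.2]
```

play_rows:
  commands:
    - {"fingers": 1, "tx": -0.0024, "ty": 0, "tz": -0.006, "ax": 0, "ay": 0, "az": 0}
    - {"fingers": 1, "tx": -0.0048, "ty": 0, "tz": -0.012, "ax": 0, "ay": 0, "az": 0}
    - {"fingers": 1, "tx": -0.0073, "ty": 0, "tz": -0.0185, "ax": 0, "ay": 0, "az": 0}
    - {"fingers": 1, "tx": -0.0097, "ty": 0, "tz": -0.0242, "ax": 0, "ay": 0, "az": 0}
    - {"fingers": 1, "tx": -0.0097, "ty": 0, "tz": -0.0242, "ax": 0, "ay": 0, "az": 0}

```text
time_s: 9.45
tcp_pos: [0.5264, -0.0255, 0.1519]
ee_rot: [[0.56, -0.817, -0.139], [0.333, 0.068, 0.94], [-0.759, -0.573, 0.31]]
wrist_force: [-5.6, -0.2, 8.1]
gripper_width: 0.366
```

Run:
```python
from kin import *
go(.0045,-.041,.06)
s=r.sense(); p=viewer.capture('wrist'); save(p,'w8')
# notch visible just before the slide passes: dark/light profile along the rail's uphill edge in w3 / w7
g=cv2.cvtColor(cv2.imread('pics/w3.png'),6)
for c in (312,313,314,315,316): print(c,g[102:124,c].tolist())
```

```text
t 9.45 pos [ 0.5264 -0.0255  0.1519] d [0.0001, -0.0001, -0.0007] w [-0.0005, 0.0009, 0.0] F [-5.6 -0.2  8.1] g 0.3657887979522085
at u,y,n [  4.4 -40.5  60.3] [ -3.   10.3 -25.5 -50.4 -28.   45.4]
312 [129, 130, 129, 130, 134, 129, 146, 153, 153, 153, 149, 156, 153, 151, 133, 127, 127, 125, 126, 126, 124, 128]
313 [133, 133, 130, 129, 129, 128, 138, 158, 156, 157, 155, 158, 153, 152, 138, 128, 131, 130, 128, 128, 130, 128]
314 [133, 131, 131, 134, 133, 131, 127, 119, 150, 155, 153, 155, 159, 158, 135, 130, 127, 129, 130, 130, 130, 126]
315 [130, 133, 132, 136, 134, 133, 126, 103, 145, 160, 155, 152, 157, 154, 142, 130, 128, 129, 132, 131, 131, 130]
316 [132, 130, 134, 131, 132, 132, 127, 110, 147, 150, 150, 151, 154, 150, 124, 128, 132, 130, 131, 127, 128, 131]
```

play_rows:
  commands:
    - {"fingers": 1, "tx": -0.0003, "ty": 0, "tz": -0.0009, "ax": 0, "ay": 0, "az": 0}
    - {"fingers": 1, "tx": -0.0003, "ty": 0, "tz": -0.0009, "ax": 0, "ay": 0, "az": 0}
    - {"fingers": 1, "tx": -0.0003, "ty": 0, "tz": -0.0009, "ax": 0, "ay": 0, "az": 0}

```text
time_s: 9.75
tcp_pos: [0.5264, -0.0257, 0.1519]
ee_rot: [[0.56, -0.817, -0.14], [0.333, 0.068, 0.94], [-0.758, -0.573, 0.31]]
wrist_force: [-5.2, 0.3, 8.1]
gripper_width: 0.37
```

```bash
python3 -c "
from kin import *
go(.0045,-.0412,.06)"
```

```text
t 9.75 pos [ 0.5264 -0.0257  0.1519] d [0.0001, -0.0001, -0.0007] w [-0.0005, 0.001, 0.0] F [-5.2  0.3  8.1] g 0.3703668358663923
at u,y,n [  4.4 -40.7  60.3] [ -3.1  10.3 -25.4 -50.5 -28.1  45.5]
```

play_rows:
  commands:
    - {"fingers": 0.0, "tx": -0.0002, "ty": 0, "tz": -0.0006, "ax": 0, "ay": 0, "az": 0}
    - {"fingers": -0.3, "tx": -0.0002, "ty": 0, "tz": -0.0006, "ax": 0, "ay": 0, "az": 0}
    - {"fingers": -1, "tx": -0.0002, "ty": 0, "tz": -0.0006, "ax": 0, "ay": 0, "az": 0}
    - {"fingers": -1, "tx": -0.0002, "ty": 0, "tz": -0.0006, "ax": 0, "ay": 0, "az": 0}
    - {"fingers": -1, "tx": -0.0002, "ty": 0, "tz": -0.0006, "ax": 0, "ay": 0, "az": 0}

```text
time_s: 10.17
tcp_pos: [0.5289, -0.0271, 0.1522]
ee_rot: [[0.563, -0.815, -0.138], [0.33, 0.069, 0.941], [-0.757, -0.576, 0.308]]
wrist_force: [4.3, -0.6, 0.2]
gripper_width: 0.662
```

play_rows:
  commands:
    - {"fingers": -1, "tx": 0, "ty": 0, "tz": 0, "ax": 0, "ay": 0, "az": 0}
    - {"fingers": -1, "tx": 0, "ty": 0, "tz": 0, "ax": 0, "ay": 0, "az": 0}
    - {"fingers": -1, "tx": 0, "ty": 0, "tz": 0, "ax": 0, "ay": 0, "az": 0}
    - {"fingers": -1, "tx": 0, "ty": 0, "tz": 0, "ax": 0, "ay": 0, "az": 0}
    - {"fingers": -1, "tx": 0, "ty": 0, "tz": 0, "ax": 0, "ay": 0, "az": 0}

```text
time_s: 10.58
tcp_pos: [0.5258, -0.0265, 0.1503]
ee_rot: [[0.558, -0.818, -0.138], [0.333, 0.068, 0.941], [-0.76, -0.571, 0.31]]
wrist_force: [-0.2, -0.4, 0.2]
gripper_width: 0.981
```

Run:
```python
from kin import *
go(.005,-.0412,.135)
s=r.sense(); p=viewer.capture('wrist'); save(p,'w9')
def red(n):
    h=cv2.cvtColor(cv2.imread('pics/%s.png'%n),40); m=cv2.inRange(h,(0,120,40),(6,255,255))|cv2.inRange(h,(174,120,40),(180,255,255))
    k,l,st,c=cv2.connectedComponentsWithStats(m); print(n,[(st[i].tolist()) for i in range(1,k) if st[i][4]>60])
for n in ('w8','w9'): red(n)
```

```text
t 10.5833 pos [ 0.5258 -0.0265  0.1503] d [-0.0937, -0.0023, 0.0378] w [-0.0007, 0.0007, -0.0008] F [-0.2 -0.4  0.2] g 0.9813553615039295
at u,y,n [  3.1 -41.6  59.2] [ -3.2  10.4 -25.5 -50.5 -28.1  45.5]
w8 [[226, 121, 53, 30, 1296], [288, 203, 17, 72, 944], [165, 209, 25, 39, 439], [291, 301, 10, 12, 105]]
w9 [[223, 124, 53, 30, 1294], [247, 207, 55, 68, 1782], [164, 211, 34, 60, 561], [254, 300, 12, 8, 73]]
```

Lever swung out a long way. I'll retreat straight off the slope and measure the lever's angle from the same relative pose as before the squeeze.

play_rows:
  commands:
    - {"fingers": -1, "tx": -0.02, "ty": -0.0023, "tz": 0.008, "ax": 0, "ay": 0, "az": 0}
    - {"fingers": -1, "tx": -0.045, "ty": -0.0023, "tz": 0.018, "ax": 0, "ay": 0, "az": 0}
    - {"fingers": -1, "tx": -0.07, "ty": -0.0023, "tz": 0.028, "ax": 0, "ay": 0, "az": 0}
    - {"fingers": -1, "tx": -0.0937, "ty": -0.0023, "tz": 0.0378, "ax": 0, "ay": 0, "az": 0}
    - {"fingers": -1, "tx": -0.0937, "ty": -0.0023, "tz": 0.0378, "ax": 0, "ay": 0, "az": 0}

```text
time_s: 11.05
tcp_pos: [0.4841, -0.0233, 0.2171]
ee_rot: [[0.563, -0.814, -0.142], [0.332, 0.066, 0.941], [-0.757, -0.577, 0.308]]
wrist_force: [0.2, -0.0, 0.1]
gripper_width: 1.001
```

play_rows:
  commands:
    - {"fingers": -1, "tx": 0, "ty": 0, "tz": 0, "ax": 0, "ay": 0, "az": 0}
    - {"fingers": -1, "tx": 0, "ty": 0, "tz": 0, "ax": 0, "ay": 0, "az": 0}
    - {"fingers": -1, "tx": 0, "ty": 0, "tz": 0, "ax": 0, "ay": 0, "az": 0}

```text
time_s: 11.3
tcp_pos: [0.485, -0.0235, 0.2132]
ee_rot: [[0.559, -0.818, -0.138], [0.332, 0.068, 0.941], [-0.76, -0.571, 0.31]]
wrist_force: [0.6, -0.5, -0.3]
gripper_width: 0.998
```

Run:
```python
from kin import *
go(.005,-.0412,.135)
s=r.sense(); p=viewer.capture('wrist'); save(p,'w10')
a=p['image'][100:300,200:440].astype(float); a=np.clip(a*1.8,0,255).astype(np.uint8)
cv2.imwrite('pics/w10c.png',cv2.resize(a,(720,600),interpolation=2)[:,:,::-1])
```

```text
t 11.3 pos [ 0.485  -0.0235  0.2132] d [-0.0009, 0.0008, 0.0006] w [-0.0009, 0.0005, -0.0006] F [ 0.6 -0.5 -0.3] g 0.9976503058236611
at u,y,n [  5.6 -41.4 134.2] [  0.7   0.4 -28.7 -39.7 -30.6  30.8]
```

View pics/w10c.png

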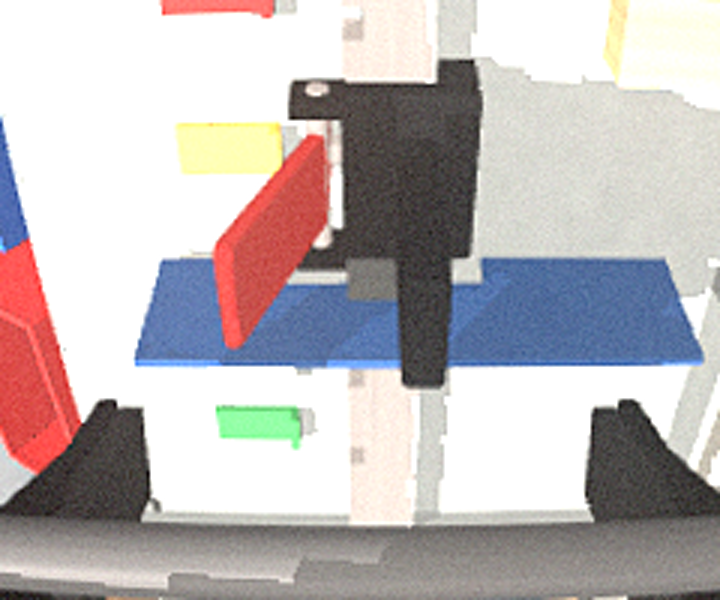

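Run:
```python
from kin import *
s=r.sense(); p=viewer.capture('wrist')
C=lambda x,y:(200+x/3,100+y/3)
for nm,xy,n in [('postL',(403,385),.09),('postR',(445,385),.09),('levouter',(217,243),.08),('levouter',(228,346),.08)]:
    print(nm,np.round(np.array(slc(q,p,s,C(*xy),n))*1000,1))
for n in ('jar','tape'): print(n,[(np.round(d['uv'],1).tolist(),round(d['score'],2)) for d in spotter.find_in(n,viewer.capture('top'))[:1]])
d=np.array(s['ee_rot']).T@(np.array([.40,-.06,.36])-s['tcp_pos'])/.75; print('retreat',d.round(3))
```

```text
postL [ -2.7 -26.6]
postR [-12.  -26.4]
levouter [ 36.5 -58.6]
levouter [ 37.2 -29.7]
jar [([363.5, 205.1], 0.73)]
tape []
retreat [-0.228 -0.022  0.031]
```

The lever top is at u 36.5–37.2 mm, matching the pre-squeeze home reading of 36.6–37.7. If the pawl were riding on the rail it would sit about 11 mm further in. The divider moved 40.4 mm. Backing away, then handing in.

play_rows:
  commands:
    - {"fingers": -1, "tx": -0.05, "ty": 0, "tz": 0.02, "ax": 0, "ay": 0, "az": 0}
    - {"fingers": -1, "tx": -0.08, "ty": 0, "tz": 0.03, "ax": 0, "ay": 0, "az": 0}
    - {"fingers": -1, "tx": -0.1, "ty": 0, "tz": 0.035, "ax": 0, "ay": 0, "az": 0}
    - {"fingers": -1, "tx": -0.1, "ty": 0, "tz": 0.035, "ax": 0, "ay": 0, "az": 0}

```text
time_s: 11.93
tcp_pos: [0.4393, -0.0237, 0.2822]
ee_rot: [[0.564, -0.814, -0.141], [0.332, 0.067, 0.941], [-0.756, -0.578, 0.308]]
wrist_force: [0.1, -0.0, -0.0]
gripper_width: 0.999
```

```bash
python3 -c "
from a import *
p=viewer.capture('scene'); save(p,'end'); a=cv2.imread('pics/scene1.png').astype(int);b=cv2.imread('pics/end.png').astype(int)
d=(np.abs(a-b).max(2)>40)
for n,(r0,r1,c0,c1) in {'tape':(208,240,255,283),'jar':(212,250,385,412),'crate':(180,236,140,218),'can':(200,268,445,490)}.items(): print(n,d[r0:r1,c0:c1].mean().round(3))
print(r.sense()['wrist_force']); print(job.finish_job())"
```

```text
tape 0.0
jar 0.0
crate 0.086
can 0.0
[ 0.5480682   0.63788195 -0.66484242]
the job is handed in; nothing more can be done
None
```

The divider is latched at the yellow tag and the job is handed in, at about 12 s on the clock. I squeezed the lever to its stop (opening 32 mm), slid the divider about 40 mm with it held squeezed, then opened the fingers and backed straight off the slope.

**Approach:** The first approach hit the wrist joint's limit before touching anything. I backed off and turned the tool about 22° along the rail, which kept the finger pads flat on the post and lever.

**Pawl home:** After release the lever's top measured 36.5–37.2 mm up the slope, against 36.6–37.7 mm when it was home at the start. A pawl riding on the rail would have put it about 11 mm further in. This is read from the wrist camera, not from pushing on the divider. The divider moved 40.4 mm by the same camera; my two estimates of the distance to the notch were about 38 and 40 mm.

**Lamp and bystanders:** The wrist force stayed under about 10 N in every reading, and I saw no sign of touching the lamp bar. Comparing the first and last scene pictures, the tape, jar and can had not changed. About 9% of the pixels around the crate did change. I take that to be the arm's shadow, which lay across that spot at the start, since the arm never came near the crate, but I did not check it further. I did not re-check the carton, screwdriver and wrench.

**Other disagreement:** In the last top-camera picture the network missed the tape and put the jar in the wrong place, probably because the arm was in view.

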